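# Open the ratchet stop of a toiletry organiser

### The arm

A 6-joint arm with a two-finger parallel gripper is mounted at the origin on the work surface. World frame = base frame: x ahead of the robot, y to its left, z up, the work surface at z = 0. Lengths are in mm, angles in rad, forces in N, time in s.
With the tool pointing down it reaches from about 350 to 950 mm from the base axis. Payload 17.4 kg.
Tool frame: the origin (TCP) lies on the centre line of the jaws, within the pads' length; the fingertips stand 22 mm ahead of it and the grasp point (between the pads) lies 3 mm ahead of it; z points along the fingers, y is the line along which they close (so a half turn about z gives the same grasp; the last joint's range is limited). The gripper opens to 93 mm and grips with 3 to 60 N. Pads are 15 mm wide; open, the fingers measure 128 mm over their backs; the gripper's body (75 mm by 188 mm) begins 65 mm behind the grasp point.
Start: joints at [1.26, 0.116, 1.442, -0, 1.584, -0.038], TCP at [181.872, 650.042, 240.646] pointing down, gripper open.
Joint ranges: [-2.83, 2.83], [-0.83, 2.19], [0.07, 2.5], [-1.14, 4.28], [0.01, 3], [-2.97, 2.97]. Speed limits (rad/s): [1.89, 1.89, 2.22, 3.14, 3.14, 3.14].

### API

Orientations are given as [roll, pitch, yaw] about the fixed x, y, z axes, in that order (R = Rz(yaw) Ry(pitch) Rx(roll)).
In Python, from workcell import env, cam, readout gives the robot as it stands (env), with the cameras (cam) and the readings (readout).
- The arm moves only by the tool drive_effector, called after "Request:" by a JSON object that holds its "fn" and its "kwargs". Schema: {"type":"object","properties":{"ticks":{"type":"array","items":{"type":"array","prefixItems":[{"type":"array","items":{"type":"number"},"minItems":3,"maxItems":3},{"type":"array","items":{"type":"number"},"minItems":3,"maxItems":3},{"type":"number"}],"minItems":3,"maxItems":3},"minItems":1,"maxItems":20},"squeeze":{"type":"number"},"only":{"type":"string"},"quiet":{"type":"boolean"},"lines":{"type":"string"}},"required":["ticks"],"additionalProperties":false}. ticks is a list of rows, 1 to 20 of them, each written [[dx, dy, dz], [rx, ry, rz], opening]: dx, dy, dz in mm, then a rotation vector rx, ry, rz in rad, then the opening from 0.0 (shut) to 1.0 (fully open); each row shifts and turns the commanded pose from where the row before left it, along the tool's axes as they then stand; what a row does not reach is not made up. A row lasts 1/8 s, in which the tool goes at most 62.5 mm and 0.188 rad, less where a joint would pass 70% of its speed; a pose out of reach is approached as far as the arm can. The fingers move at their own pace and stop on an object; squeeze is the grip in N (left out, the last holds). Time passes only in rows, so rows that do not move let the fingers close. The tool returns the time, the measured TCP pose, the force, the opening and the grip force at its end. only (a regular expression) keeps the lines of the reply that match it, lines (a string "A,B") keeps lines A to B, and quiet returns only ok. Input that does not fit is refused with a message, and nothing moves.
- readout.sense(): the state, without advancing time (a new reading comes with each control period).
- cam.read_camera(name): name is "scene" or "top" or "wrist"; returns a dict with "color" (420x560x3 uint8, red, green, blue), "camera_matrix" (3x3 intrinsics, pixels), "pose" (4x4, takes a point from camera to world coordinates). Camera axes: x right, y up, looking along -z (the intrinsics and any distortion apply to the point x, -y, -z); pixel columns grow to the right and rows downward; lengths in mm; the calibration is good to about 2 mm. A picture is of the moment at which its call begins. There is no depth.
- env.hand_in(): hands the job in; it is judged then, once.
The state is a dict: "time_s": time; "joints": joint angles; "qvel": joint speeds; "joint_torque": joint torques, N m; "ee_pos": TCP position; "tool_rot": TCP orientation; "contact_force": force on the tool from outside, world axes, zero at the start; "torque": the same for the moment, N m; "opening": opening from 0.0 (shut) to 1.0 (fully open); "finger_force": force on a finger pad.
Only numpy, scipy, OpenCV 4.12 (cv2) and the standard library are available. Lean on these libraries where they do the work, as an engineer would, in place of code of your own. Each camera call takes 0.05 s, during which the arm holds its last target. There are 200 camera calls.

### The job

Make room in the toiletry organiser for another bottle: press the orange release pad on the blue sliding stop right down and, keeping it down, push the stop away from the toiletries, all the way back along its bar to the grey end block; then let go so that the pad springs up again. Nothing is picked up: leave the toiletries in the organiser, the shower gel bottle and the tumbler standing where they are.

Things in the scene. Friction and masses are not known exactly. Their poses are not given: they have to be found in the camera images.
- organiser: toiletry organiser, fixed to the counter: bamboo tray 180 x 360 x 10 mm, bamboo end plate 85 mm high across its -y end, aluminium ratchet bar along y, 60 mm to the -x side of the tray's middle, top of the bar at 42 mm, between two grey end blocks 54 mm high. Origin: centre of the tray's underside, on the counter; x across the tray, y along the bar (the stop opens towards +y), z up
- jaw (a joint): slide of the blue stop along the bar, m: 0 nearest the toiletries, 0.13 fully back at the grey block at the +y end; starts at 0.004 to 0.045. The ratchet (10 mm teeth under the bar) lets it click towards the toiletries but blocks +y, after up to 10 mm of slack, unless the release is held down. Then it slides with 2.5 N of friction, and a finger dragged across the pad drags it along
- release (a joint): travel of the orange release pad, m: 0 up, 0.010 fully down; the ratchet is free from 0.006 on. Riding on a ratchet tooth it may rest as low as 0.005. A spring pushes it up: 3 N to start, 5 N fully down; it does not latch
- release_pad (a point): middle of the top face of the orange, red-ribbed release pad, 46 mm along the organiser's x by 52 mm along its y; it rides on the stop and sinks with the pad. Pad up: 66 mm above the counter; fully down: 56 mm. The blue deck under it has its top at 52 mm
- thumb_stop (a point): middle of the pushing face of the blue upright thumb stop, 31 mm to the +y side of the pad's middle and 85 mm above the counter. The face looks to the organiser's -y, is 56 mm wide along x and reaches from the deck up to 97 mm; the upright is 10 mm thick
- jaw_plate (a point): middle of the top edge of the stop's blue jaw plate, 77 mm above the counter: an upright plate 117 mm along x, 6 mm thick, on the +x side of the pad, crossing the tray beside the toiletries; it moves with the stop
- lotion: green bottle, 48 mm across, 115 mm high, standing in the organiser next to the end plate; origin at the centre of its underside; leave alone
- cream: white jar with a brass lid, 48 mm across, 60 mm high, standing in the organiser between the lotion and the stop; origin at the centre of its underside; leave alone
- shower_gel: red bottle with a black cap, 56 mm across, 120 mm high, standing on the counter beyond the organiser; origin at the centre of its underside; leave alone
- tumbler: white ceramic tumbler, 72 mm across, 90 mm high, standing on the counter beyond the organiser; origin at the centre of its underside; leave alone

How it is judged:
By the outcome, as a careful person would: the job done as asked, in the order asked, and still so for the second after the job is handed in, with the robot touching nothing.
It also fails if it takes over 40 s, if anything falls off the work surface, if the arm or the gripper's body presses on something with over 40 N, if the wrist force passes 120 N, or if a joint passes its speed limit or range.

## Working session

There is one attempt and no reset: what is moved stays moved. The work goes in short steps, Python scripts to look and compute and a tool call to move; the robot and the scene stay as the last step left them, time stands still between calls to the robot, and variables do not carry over. Pictures are saved under pics/ and viewed, at most 10 in all, crops included, and the job is handed in when it is done.

```bash
ls; mkdir -p pics; python3 - <<'E'
from workcell import env, cam, readout
import cv2,numpy as np
for n in ["scene","top"]:
    r=cam.read_camera(n); cv2.imwrite(f"pics/{n}0.png",r["color"][:,:,::-1]); np.savez(f"pics/{n}0.npz",**r)
    print(n,r["pose"].round(2).tolist(),r["camera_matrix"].tolist(),[k for k in r])
s=readout.sense();print(s)
E
```

```text
pics
workcell.py
scene [[-0.03, -0.55, 0.83, 1274.33], [1.0, 0.0, 0.04, -28.0], [-0.02, 0.83, 0.55, 515.09], [0.0, 0.0, 0.0, 1.0]] [[451.0397441326972, 0.0, 270.5497798435908], [0.0, 451.0397441326972, 212.00906738507516], [0.0, 0.0, 1.0]] ['color', 'camera_matrix', 'pose']
top [[-0.01, 0.99, -0.17, 506.69], [-1.0, -0.01, 0.0, -41.25], [0.0, 0.17, 0.99, 829.66], [0.0, 0.0, 0.0, 1.0]] [[464.6946457193549, 0.0, 287.14339579298326], [0.0, 464.6946457193549, 206.7807899522485], [0.0, 0.0, 1.0]] ['color', 'camera_matrix', 'pose']
{'time_s': 0.1, 'joints': array([ 1.26020501e+00,  1.16461470e-01,  1.44218056e+00, -6.63067546e-06,
        1.58401983e+00, -3.77914187e-02]), 'qvel': array([ 6.54153335e-05, -1.20991763e-03, -9.85437559e-04, -1.07484316e-03,
        2.06639139e-03,  1.50002248e-03]), 'joint_torque': array([ 9.53111230e-04, -7.22901249e+01, -6.23864794e+01,  7.79907522e-02,
        2.26615701e-02, -1.04695919e-04]), 'ee_pos': array([181.82097219, 649.886842  , 239.9742995 ]), 'tool_rot': array([-3.14052396e+00, -3.37718039e-05,  2.86879266e+00]), 'contact_force': array([ 0.23224993, -0.50060181, -0.62986648]), 'torque': array([-0.02663478,  0.03122154, -0.00574327]), 'finger_force': 0.0, 'opening': 0.9977779350579022}
```

View pics/top0.png

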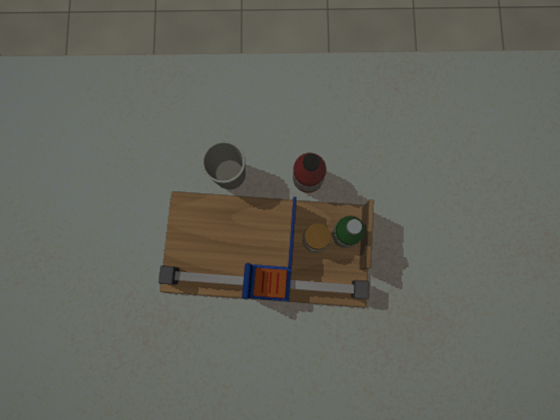

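View pics/scene0.png

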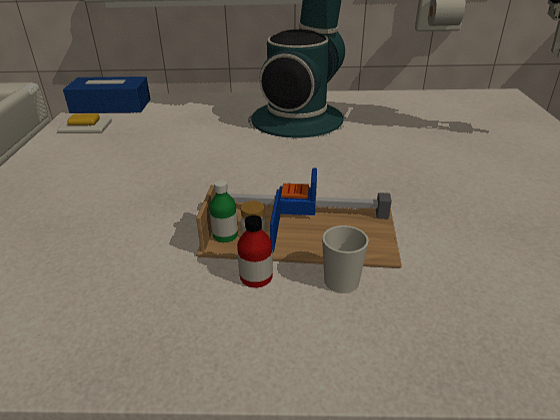

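The top view shows the orange pad at about (270,283). The blue thumb stop is at (247,280), and the grey blocks are at (169,275) for the +y end and (361,289) for the -y end. The tumbler and gel stand on the far side (+x), clear of the bar.

```bash
cat > h.py <<'E'
import cv2,numpy as np
def cast(r,u,v,z):
    K,P=r["camera_matrix"],r["pose"]
    d=np.linalg.inv(K)@[u,v,1]; d=P[:3,:3]@(d*[1,-1,-1]); o=P[:3,3]
    return o+d*(z-o[2])/d[2]
def blob(m,roi=None):
    m=m.astype(np.uint8)
    if roi: k=np.zeros_like(m);k[roi[1]:roi[3],roi[0]:roi[2]]=1;m=m*k
    m=cv2.morphologyEx(m,cv2.MORPH_CLOSE,np.ones((3,3)))
    c=max(cv2.findContours(m,0,1)[0],key=cv2.contourArea)
    return cv2.minAreaRect(c),cv2.contourArea(c)
def masks(r):
    h,s,v=cv2.split(cv2.cvtColor(r["color"],cv2.COLOR_RGB2HSV))
    return dict(orange=((h<14)&(s>190)&(v>90)),blue=((h>105)&(h<130)&(s>150)&(v>30)),grey=((s<75)&(v<95)))
E
python3 - <<'E'
from h import *
t=dict(np.load("pics/top0.npz"));s=dict(np.load("pics/scene0.npz"))
M=masks(t)
def rep(n,r,b,z):
    (c,wh,a),A=b; pts=cv2.boxPoints((c,wh,a))
    P=np.array([cast(r,*p,z) for p in pts]); e=np.linalg.norm(np.roll(P,-1,0)-P,axis=1)
    print(n,np.round(c,1),A,cast(r,*c,z).round(1),"sides",e.round(1)[:2],"dir",np.degrees(np.arctan2(*(P[1]-P[0])[[1,0]])).round(1),np.degrees(np.arctan2(*(P[2]-P[1])[[1,0]])).round(1))
rep("pad top",t,blob(M["orange"],(245,260,300,305)),66)
rep("blk+y",t,blob(M["grey"],(155,262,180,290)),54)
rep("blk-y",t,blob(M["grey"],(352,278,372,302)),54)
rep("jawplate",t,blob(M["blue"],(287,190,302,262)),77)
rep("thumb",t,blob(M["blue"],(238,258,252,302)),97)
S=masks(s)
rep("pad scene",s,blob(S["orange"],(270,175,310,205)),66)
# triangulate the pad
def ray(r,u,v):
    a=cast(r,u,v,0);o=r["pose"][:3,3];d=a-o;return o,d/np.linalg.norm(d)
u=blob(M["orange"],(245,260,300,305))[0][0];w=blob(S["orange"],(270,175,310,205))[0][0]
o1,d1=ray(t,*u);o2,d2=ray(s,*w)
k=np.linalg.lstsq(np.c_[d1,-d2],o2-o1,rcond=None)[0];print("tri",o1+d1*k[0],o2+d2*k[1])
c=cv2.resize(t["color"][180:310,150:380],None,fx=3.4,fy=3.4,interpolation=2);cv2.imwrite("pics/crop.png",c[:,:,::-1]*1)
E
```

```text
pad top [273.  282.5] 442.0 [512.  -19.3  66. ] sides [39.1 43.2] dir -90.7 179.3
blk+y [169.1 275.4] 319.0 [525.7 152.5  54. ] sides [31.1 34.5] dir -4.5 -97.0
blk-y [361.5 289.5] 333.0 [ 498.9 -164.3   54. ] sides [31.4 37.2] dir -90.7 177.6
jawplate [292.  229.5] 72.0 [596.8 -51.2  77. ] sides [103.7   3.6] dir -4.8 -94.8
thumb [246.5 281. ] 224.0 [514.6  21.   97. ] sides [14.1 52.3] dir -90.7 -180.0
pad scene [294.  190.5] 302.0 [524.8 -13.3  66. ] sides [51.4 48.8] dir 89.4 -2.3
tri [512.02532764 -19.08694904  58.154868  ] [512.03937156 -13.08591763  58.32739352]
```

View pics/crop.png

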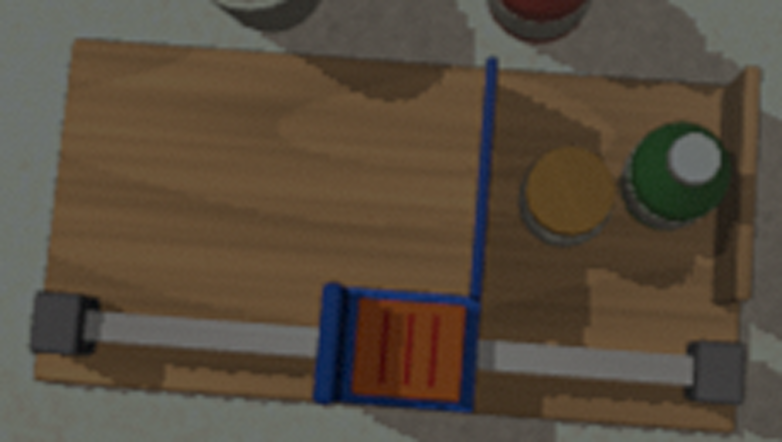

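The crop puts the pad outline at about (253–287, 268–299), centred at (270,283). That gives a world position of about (511.5,-14.5,66), on the line between the blocks. The bar leans 4.8° from world y towards +x. The thumb face comes out at y≈16, which matches the given 31 mm. Next I'll move above the pad, 14 mm towards the thumb stop, with the fingers shut.

Request:
{"fn": "drive_effector", "kwargs": {"ticks": [[[-41.1, -44.8, 0], [0, 0, 0], 0], [[-41.1, -44.8, 0], [0, 0, 0], 0], [[-41.1, -44.8, 0], [0, 0, 0], 0], [[-41.1, -44.8, 0], [0, 0, 0], 0], [[-41.1, -44.8, 0], [0, 0, 0], 0], [[-41.1, -44.8, 0], [0, 0, 0], 0], [[-41.1, -44.8, 0], [0, 0, 0], 0], [[-41.1, -44.8, 0], [0, 0, 0], 0], [[-41.1, -44.8, 0], [0, 0, 0], 0], [[-41.1, -44.8, 0], [0, 0, 0], 0], [[-41.1, -44.8, 0], [0, 0, 0], 0], [[-41.1, -44.8, 0], [0, 0, 0], 0], [[0, 0, 0], [0, 0, 0.173], 0], [[0, 0, 0], [0, 0, 0.173], 0], [[0, 0, 0], [0, 0, 0.173], 0], [[0, 0, 0], [0, 0, 0.173], 0], [[0, 0, 0], [0, 0, 0.173], 0], [[0, 0, 0], [0, 0, 0.173], 0], [[0, 0, 0], [0, 0, 0.173], 0], [[0, 0, 0], [0, 0, 0.173], 0]], "squeeze": 20}}

```text
time_s: 2.6
ee_pos: [511.9, -0.5, 240.3]
tool_rot: [-3.141, 0.0, 1.479]
contact_force: [0.5, -0.1, -0.6]
opening: 0.005
finger_force: 0.0
```

Request:
{"fn": "drive_effector", "kwargs": {"ticks": [[[0, 0, 37], [0, 0, 0.007], 0], [[0, 0, 37], [0, 0, 0], 0], [[0, 0, 36], [0, 0, 0], 0], [[0, 0, 0], [0, 0, 0], 0]]}}

```text
time_s: 3.1
ee_pos: [510.7, -0.5, 128.2]
tool_rot: [-3.137, 0.0, 1.478]
contact_force: [0.4, 0.2, 0.0]
opening: 0.004
finger_force: 0.0
```

```bash
python3 - <<'E'
from workcell import env, cam, readout
import cv2,numpy as np
w=cam.read_camera("wrist")["color"];s=cam.read_camera("scene")["color"][150:300,190:410]
s=cv2.resize(s,(616,420),interpolation=2)
i=np.hstack([cv2.resize(w,(0,0),fx=.33,fy=1)[:, :184],s]);cv2.imwrite("pics/b.png",i[:,:,::-1])
E
```

```text
(no output)
```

View pics/b.png

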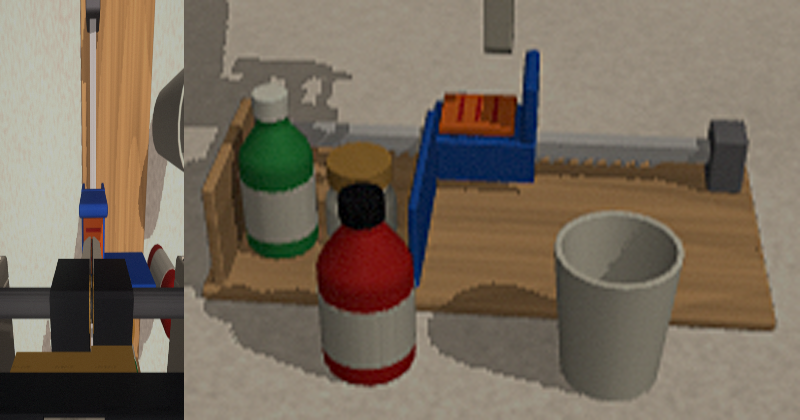

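In the scene view, the closed fingers (crop x 485–512) hang over the +y part of the pad (440–520), about 9 mm short of the thumb face (527). The wrist view shows them centred sideways. Now I'll press down.

Request:
{"fn": "drive_effector", "kwargs": {"ticks": [[[0, 0, 11], [0, 0, 0], 0], [[0, 0, 11], [0, 0, 0], 0], [[0, 0, 11], [0, 0, 0], 0], [[0, 0, 0], [0, 0, 0], 0]]}}

```text
time_s: 3.7
ee_pos: [511.5, -0.5, 96.6]
tool_rot: [-3.14, 0.0, 1.478]
contact_force: [-0.8, -0.4, -0.3]
opening: 0.005
finger_force: 0.0
```

Request:
{"fn": "drive_effector", "kwargs": {"ticks": [[[0, 0, 4], [0, 0, 0], 0], [[0, 0, 4], [0, 0, 0], 0], [[0, 0, 4], [0, 0, 0], 0], [[0, 0, 3], [0, 0, 0], 0], [[0, 0, 0], [0, 0, 0], 0], [[0, 0, 0], [0, 0, 0], 0]]}}

```text
time_s: 4.45
ee_pos: [512.1, -0.5, 82.9]
tool_rot: [3.141, -0.0, 1.478]
contact_force: [-1.1, 0.7, 3.9]
opening: 0.004
finger_force: 1.9
```

Request:
{"fn": "drive_effector", "kwargs": {"ticks": [[[0, 0, 2], [0, 0, 0], 0], [[0, 0, 2], [0, 0, 0], 0], [[0, 0, 1], [0, 0, 0], 0], [[0, 0, 0], [0, 0, 0], 0], [[0, 0, 0], [0, 0, 0], 0]]}}

```text
time_s: 5.08
ee_pos: [512.2, -0.5, 78.2]
tool_rot: [3.141, -0.0, 1.478]
contact_force: [-3.5, 0.9, 10.4]
opening: 0.004
finger_force: 5.1
```

Request:
{"fn": "drive_effector", "kwargs": {"ticks": [[[0, 0, 1], [0, 0, 0], 0], [[0, 0, 0], [0, 0, 0], 0], [[0, 0, 0], [0, 0, 0], 0]]}}

```text
time_s: 5.45
ee_pos: [512.4, -0.5, 78.0]
tool_rot: [3.14, -0.0, 1.478]
contact_force: [-7.4, 1.5, 19.6]
opening: 0.005
finger_force: 9.7
```

The pad has bottomed out: the tip is at 56 mm and the force rose sharply to 20 N. Now I'll push along the bar while holding it down.

Request:
{"fn": "drive_effector", "kwargs": {"ticks": [[[3, 0, 0], [0, 0, 0], 0], [[4, 0, 0], [0, 0, 0], 0], [[4, 0, 0], [0, 0, 0], 0], [[4, 0, 0], [0, 0, 0], 0], [[4, 0, 0], [0, 0, 0], 0], [[4, 0, 0], [0, 0, 0], 0], [[4, 0, 0], [0, 0, 0], 0], [[4, 0, 0], [0, 0, 0], 0], [[0, 0, 0], [0, 0, 0], 0]]}}

```text
time_s: 6.58
ee_pos: [515.1, 30.4, 78.0]
tool_rot: [3.141, 0.0, 1.478]
contact_force: [-9.2, 1.2, 19.3]
opening: 0.007
finger_force: 10.1
```

```bash
python3 - <<'E'
from workcell import env, cam, readout
from h import *
t=cam.read_camera("top");b=blob(masks(t)["blue"],(287-30,190,302,262))[0][0];print(b,cast(t,*b,77))
E
```

```text
(274.9970397949219, 210.03822326660156) [629.20585687 -23.73466584  77.        ]
```

The jaw plate has moved about 30 mm with the finger, so the ratchet is free. I'll continue.

Request:
{"fn": "drive_effector", "kwargs": {"ticks": [[[4, 0, 0], [0, 0, 0], 0], [[5, -0.1, 0], [0, 0, 0], 0], [[5, -0.1, 0], [0, 0, 0], 0], [[5, -0.1, 0], [0, 0, 0], 0], [[5, -0.1, 0], [0, 0, 0], 0], [[5, -0.1, 0], [0, 0, 0], 0], [[5, -0.1, 0], [0, 0, 0], 0], [[5, -0.1, 0], [0, 0, 0], 0], [[5, -0.1, 0], [0, 0, 0], 0], [[5, -0.1, 0], [0, 0, 0], 0], [[5, -0.1, 0], [0, 0, 0], 0], [[5, -0.1, 0], [0, 0, 0], 0], [[5, -0.1, 0], [0, 0, 0], 0], [[4, 0, 0], [0, 0, 0], 0], [[0, 0, 0], [0, 0, 0], 0]]}}

```text
time_s: 8.5
ee_pos: [520.7, 98.4, 78.1]
tool_rot: [3.14, -0.0, 1.478]
contact_force: [-4.4, 0.5, 17.4]
opening: 0.005
finger_force: 8.5
```

Request:
{"fn": "drive_effector", "kwargs": {"ticks": [[[3, 0, 0], [0, 0, 0], 0], [[3, 0, 0], [0, 0, 0], 0], [[3, 0, 0], [0, 0, 0], 0], [[0, 0, 0], [0, 0, 0], 0]]}}

```text
time_s: 9.0
ee_pos: [521.5, 107.2, 78.0]
tool_rot: [3.14, -0.0, 1.478]
contact_force: [-4.5, -0.8, 16.9]
opening: 0.007
finger_force: 8.6
```

Request:
{"fn": "drive_effector", "kwargs": {"ticks": [[[2, 0, 0], [0, 0, 0], 0], [[2, 0, 0], [0, 0, 0], 0], [[2, 0, 0], [0, 0, 0], 0], [[0, 0, 0], [0, 0, 0], 0]]}}

```text
time_s: 9.5
ee_pos: [522.0, 113.1, 78.0]
tool_rot: [3.14, -0.0, 1.478]
contact_force: [-4.9, -1.1, 17.5]
opening: 0.005
finger_force: 8.7
```

```bash
python3 - <<'E'
from workcell import env, cam, readout
import cv2
s=cam.read_camera("scene")["color"][150:270,230:410]
cv2.imwrite("pics/c.png",cv2.resize(s,None,fx=4,fy=4,interpolation=2)[:,:,::-1])
E
```

```text
(no output)
```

View pics/c.png

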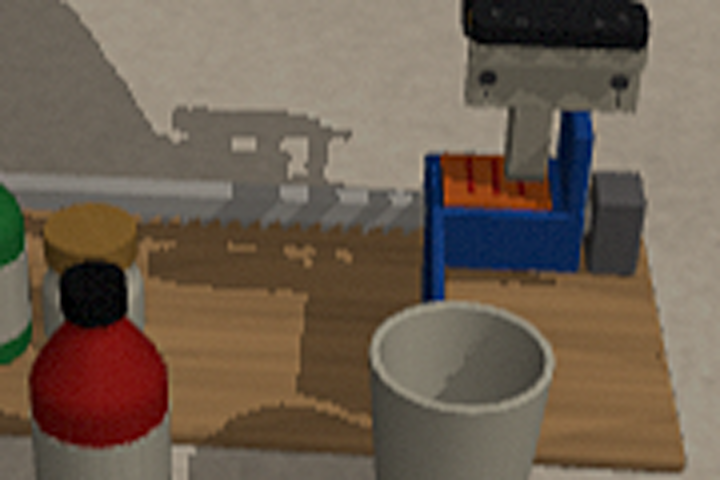

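The stop is nearly at the grey block, with a gap of about 3 mm at crop x 583–592. The finger is still a few mm short of the thumb face (552 against 560). I'll keep creeping until the push force rises.

Request:
{"fn": "drive_effector", "kwargs": {"ticks": [[[2, 0, 0], [0, 0, 0], 0], [[2, 0, 0], [0, 0, 0], 0], [[0, 0, 0], [0, 0, 0], 0]]}}

```text
time_s: 9.93
ee_pos: [522.4, 117.1, 78.0]
tool_rot: [3.14, -0.0, 1.478]
contact_force: [-5.2, -1.3, 17.7]
opening: 0.006
finger_force: 8.7
```

Request:
{"fn": "drive_effector", "kwargs": {"ticks": [[[2, 0, 0], [0, 0, 0], 0], [[2, 0, 0], [0, 0, 0], 0], [[0, 0, 0], [0, 0, 0], 0]]}}

```text
time_s: 10.3
ee_pos: [522.8, 120.0, 77.9]
tool_rot: [3.14, 0.002, 1.478]
contact_force: [-2.8, -11.6, 17.8]
opening: 0.006
finger_force: 8.6
```

Request:
{"fn": "drive_effector", "kwargs": {"ticks": [[[1, 0, 0], [0, 0, 0], 0], [[1, 0, 0], [0, 0, 0], 0], [[0, 0, 0], [0, 0, 0], 0]]}}

```text
time_s: 10.68
ee_pos: [523.2, 121.9, 77.9]
tool_rot: [3.139, 0.002, 1.478]
contact_force: [-2.4, -11.5, 15.8]
opening: 0.004
finger_force: 7.9
```

The finger now slides on the pad at a constant 11.5 N, so the stop is blocked at the end. I'll go on to the thumb face to make sure it is seated.

Request:
{"fn": "drive_effector", "kwargs": {"ticks": [[[1, 0, 0], [0, 0, 0], 0], [[1, 0, 0], [0, 0, 0], 0], [[0, 0, 0], [0, 0, 0], 0]]}}

```text
time_s: 11.05
ee_pos: [523.5, 123.9, 77.9]
tool_rot: [3.139, 0.002, 1.478]
contact_force: [-0.7, -11.1, 14.1]
opening: 0.002
finger_force: 7.6
```

Request:
{"fn": "drive_effector", "kwargs": {"ticks": [[[1, 0, 0], [0, 0, 0], 0], [[1, 0, 0], [0, 0, 0], 0], [[0, 0, 0], [0, 0, 0], 0]]}}

```text
time_s: 11.42
ee_pos: [523.6, 125.9, 77.9]
tool_rot: [3.139, 0.002, 1.478]
contact_force: [-1.0, -10.3, 14.5]
opening: 0.006
finger_force: 7.4
```

Request:
{"fn": "drive_effector", "kwargs": {"ticks": [[[1, 0, 0], [0, 0, 0], 0], [[0, 0, 0], [0, 0, 0], 0]]}}

```text
time_s: 11.68
ee_pos: [523.7, 126.2, 77.9]
tool_rot: [3.139, 0.004, 1.477]
contact_force: [-2.6, -17.3, 15.5]
opening: 0.006
finger_force: 11.0
```

The thumb face is in contact at 17 N, so the stop is seated. Now I'll lift straight up.

Request:
{"fn": "drive_effector", "kwargs": {"ticks": [[[0, 0, -3], [0, 0, 0], 0], [[0, 0, -3], [0, 0, 0], 0], [[0, 0, -4], [0, 0, 0], 0], [[0, 0, -4], [0, 0, 0], 0], [[0, 0, -5], [0, 0, 0], 0], [[0, 0, -6], [0, 0, 0], 0], [[0, 0, -10], [0, 0, 0], 0], [[0, 0, -20], [0, 0, 0], 0], [[0, 0, -20], [0, 0, 0], 0], [[0, 0, -30], [0, 0, 0], 0], [[0, 0, -40], [0, 0, 0], 0], [[-40, 0, 0], [0, 0, 0], 0], [[-60, 0, 0], [0, 0, 0], 0], [[-60, 0, 0], [0, 0, 0], 0], [[-60, 0, 0], [0, 0, 0], 0], [[0, 0, 0], [0, 0, 0], 0]]}}

```text
time_s: 13.68
ee_pos: [502.0, -94.2, 222.5]
tool_rot: [3.141, 0.001, 1.473]
contact_force: [-0.2, 0.2, 0.1]
opening: -0.0
finger_force: 0.0
```

```bash
python3 - <<'E'
from workcell import env, cam, readout
import cv2,numpy as np
from h import *
r=cam.read_camera("scene");s=r["color"][150:300,190:410];t=cam.read_camera("top")
b=blob(masks(t)["orange"],(150,250,240,305))[0][0] if 1 else 0
print("pad top",b,cast(t,*b,66))
i=np.vstack([cv2.resize(s,(600,409),interpolation=2),cv2.resize(t["color"][235:305,150:380],(600,183),interpolation=2)])
cv2.imwrite("pics/d.png",i[:,:,::-1])
E
```

```text
pad top (197.0330047607422, 277.0380859375) [522.23013105 104.04072037  66.        ]
```

View pics/d.png

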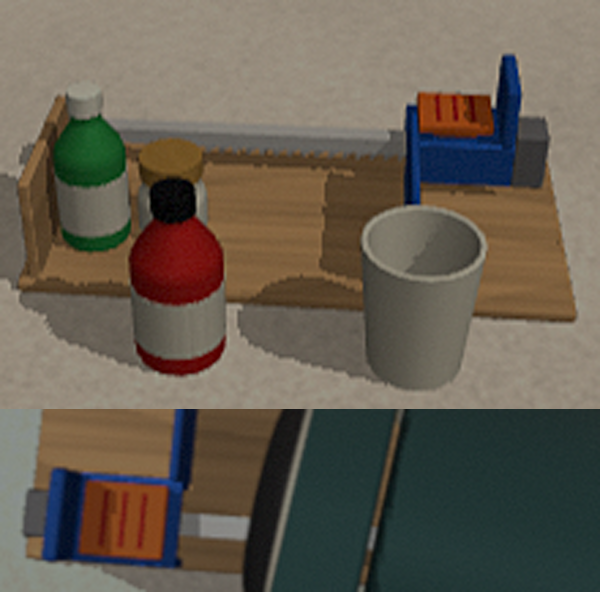

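The blue stop is flush against the grey block (scene crop x≈515), the pad is up again, and all the bottles, the jar and the tumbler are standing where they were. The robot is clear, so I'm handing in.

```bash
python3 -c "
from workcell import env, cam, readout
print(env.hand_in())"
```

```text
the job is handed in; nothing more can be done
None
```

I pressed the release pad fully down and held it while pushing the stop back against the grey end block, then let it spring up; the final pictures show the toiletries, shower gel and tumbler still standing, and the job is handed in at about 14 s, though no verdict came back.

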